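# Click the right socket onto the clip rail in size order

### The arm

A 7-joint arm with a two-finger parallel gripper is mounted at the origin on a cart in front of the work surface, level with it; the furniture and walls round the work are solid. World frame = base frame: x ahead of the robot, y to its left, z up, the work surface at z = 0. Lengths are in m, angles in rad, forces in N, time in s.
With the tool pointing down it reaches from about 0.425 to 0.925 m from the base axis. Payload 6.8 kg.
Tool frame: the origin (TCP) lies on the centre line of the jaws, within the pads' length; the fingertips stand 19 mm ahead of it and the grasp point (between the pads) is the TCP; z points along the fingers, x is the direction in which the jaws open and shut, and the axes are right-handed (so a half turn about z gives the same grasp; the last joint's range is limited). The gripper opens to 88 mm and grips with 3 to 60 N. Pads are 20 mm wide; open, the fingers measure 115 mm over their backs; the gripper's body (75 mm by 178 mm) begins 61 mm behind the grasp point.
Start: joints at [1.032, 0.477, 0.022, 1.555, -0.011, 1.109, -0.083], TCP at [0.282, -0.613, 0.242] pointing down, gripper open.
Joint ranges: [-2.96, 2.96], [-0.34, 2.1], [-1.41, 1.46], [0.24, 2.44], [-1.37, 4.51], [0.17, 1.92], [-2.96, 2.96]. Speed limits (rad/s): [2.39, 2.39, 3.14, 3.14, 3.14, 3.14, 3.14].

### API

Orientations are given as a unit quaternion [x, y, z, w].
In Python, from bench import robot, camera, masks_of gives the robot as it stands. The module is installed in compiled form; this text tells all that it offers.
- The arm moves only by the tool arm_command, never from a script. Its argument "motion" is a list of rows, each an object of numbers: "x", "y", "z": the shift along the world's x, y, z in cm; "wx", "wy", "wz": the turn, a rotation vector about the world's x, y, z in degrees; "jaw": the opening, from 0 (shut) to 1 (fully open). A call has 1 to 12 rows; each row is the pose to reach, as a shift and turn from the pose commanded when the call began; what a row does not reach only later rows make up. A row lasts 1/10 s, in which the tool goes at most 50 mm and 8.59 degrees, less where a joint would pass 70% of its speed; a pose out of reach is approached as far as the arm can. A call with a gripper value outside its range is refused whole. The fingers move at their own pace and stop on an object; "newtons" is the grip in N (left out, the last holds). Time passes only in rows, so rows that repeat a pose let the fingers close. It gives the time, the measured TCP pose, the force and the opening at its end, in the units of the state.
- robot.get_obs(): the state, without advancing time (a new reading comes with each control period).
- camera(name): name is "scene" or "top"; returns a dict with "frame" (384x512x3 uint8, blue, green, red), "z_map" (384x512 float32, m along the optical axis (not along the pixel's ray), 0 where there is no reading), "fovy" (degrees; the focal length in pixels is half the picture's height over the tangent of half this angle, whatever the lens; pixels are square), "cx", "cy" (the principal point, pixels), "distortion" ([k1, k2, p1, p2, k3] as OpenCV has them; the pictures are not rectified), "view" (4x4, takes a point from world to camera coordinates). Camera axes: x right, y down, z forward; pixel columns grow to the right and rows downward; lengths in m; the calibration is good to about 2 mm. A picture is of the moment at which its call begins.
- robot.hand_in(): hands the job in, once; it reports no verdict.
Trained networks look in the newest picture that a camera, given by its name, has taken for a name from the list of things; names that differ only in an ending like _2 or _b are one class to them, and where a whole thing is asked for, a point or a joint stands for the part that bears it (a point fixed in the world has none). Each returns a list of dicts, best first, with "conf" (0 to 1); they miss things now and then, are a little off and sometimes report something else, mostly with a low value. They report only what shows in the picture. A call takes as long as a camera call. They do not tell look-alikes from the thing itself.
- masks_of(target, camera): "pixels" (384x512 bool, what is visible of it) and "at" ([row, column] in pixels, amid what is visible of it).
The state is a dict: "t": time; "joint_pos": joint angles; "dq": joint speeds; "joint_efforts": joint torques, N m; "ee_pos": TCP position; "eef_rot": TCP orientation; "ft_force": force on the tool from outside, world axes, zero at the start; "wrist_torque": the same for the moment, N m; "opening": finger opening in m.
Only numpy, scipy, OpenCV 4.12 (cv2) and the standard library are available. Lean on these libraries where they do the work, as an engineer would, in place of code of your own. Each camera call takes 0.05 s, during which the arm holds its last target.

### The job

The socket rail carries its largest socket on one end clip and its smallest on the other, with two empty spring clips between; the two middle sizes stand loose beside it. Take the bigger of these two and press it, hexagon opening up, fully home into the empty clip next to the largest socket, so that the sizes run in order, and let go; leave the smaller loose socket standing where it is.

Things in the scene. Friction and masses are not known exactly. Their poses are not given: they have to be found in the camera images.
- rail: grey rail fixed flat on the table, 250 mm long, 38 wide, plate 6 thick. Origin: middle of its underside; y along it, z up. Four spring clips at y = -90, -30, 30, 90 mm; the two inner are empty. Each: two sprung jaws, either side along y, 22 mm wide in x; gap 19 mm at z 18, flaring to 37 mm at the lips (z 31). A socket's foot pushed down (about 10 N) snaps past them onto the plate, z 6
- socket_largest: bright steel socket, 40 mm diameter, 68 mm tall, hexagon opening up, fixed on one end clip of the rail, which end varies. Origin: centre of its underside; z up its axis. Foot 26 mm across (tapering to 19 at the bottom), 10 mm high; neck 20 mm across at 10 to 18 mm; full 40 mm from 26 mm up to the top, grip there. The smallest socket (22 mm diameter, 53 mm tall) is on the opposite end clip
- socket_second: bright steel socket, 34 mm diameter, 63 mm tall, hexagon opening up, loose, standing on the table, 0.15 kg. Origin: centre of its underside; z up its axis. Foot 26 mm across (tapering to 19 at the bottom), 10 mm high; neck 20 mm across at 10 to 18 mm; full 34 mm from 26 mm up to the top, grip there. Second largest; belongs next to the largest. On the rail grip it front and back (across the rail), clear of the jaws
- socket_third: bright steel socket, 26 mm diameter, 58 mm tall, hexagon opening up, loose, standing on the table, 0.09 kg. Origin: centre of its underside; z up its axis. Foot 26 mm across (tapering to 19 at the bottom), 10 mm high; neck 20 mm across at 10 to 18 mm; full 26 mm from 26 mm up to the top, grip there. The smaller of the two loose ones; not to be moved
Things that resemble listed ones, but are neither listed nor needed, are in the scene too. Leave any purple look-alike of the socket_second alone.

How it is judged:
By the outcome, as a careful person would: the job done as asked, in the order asked, and still so for the second after the job is handed in, with the robot touching nothing.
It also fails if it takes over 32 s, if anything falls off the work surface, if the arm or the gripper's body presses on something with over 40 N, if the wrist force passes 120 N, or if a joint passes its speed limit or range.

## Working session

There is one attempt and no reset: what is moved stays moved. The work goes in short steps, Python scripts to look and compute and a tool call to move; the robot and the scene stay as the last step left them, time stands still between calls to the robot, and variables do not carry over. Pictures are saved under pics/ and viewed, and the job is handed in when it is done.

Besides the shell and the picture viewer there is one more tool, called after ">>>" as name(argument=value, ...), one argument or row to a line, values as JSON. arm_command: Moves the arm, as the interface text tells. Its arguments: {"type":"object","properties":{"motion":{"type":"array"},"newtons":{"type":"number"}},"required":["motion"]}

```bash
mkdir -p pics; cat > h.py <<'E'
import numpy as np, cv2, pickle
from bench import robot, camera, masks_of
def K(c):
    h,w=c["frame"].shape[:2]; f=h/2/np.tan(np.radians(c["fovy"])/2)
    return np.array([[f,0,c["cx"]],[0,f,c["cy"]],[0,0,1]])
def world(c):
    """HxWx3 world points from depth"""
    h,w=c["z_map"].shape; u,v=np.meshgrid(np.arange(w),np.arange(h))
    p=cv2.undistortPoints(np.stack([u,v],-1).reshape(-1,1,2).astype(np.float64),K(c),np.array(c["distortion"],float)).reshape(h,w,2)
    z=c["z_map"][...,None]; P=np.concatenate([p*z,z],-1)
    V=np.array(c["view"]); W=(P-V[:3,3])@V[:3,:3]
    W[c["z_map"]==0]=np.nan
    return W
def proj(c,X):
    V=np.array(c["view"]); r,_=cv2.Rodrigues(V[:3,:3])
    return cv2.projectPoints(np.asarray(X,float).reshape(-1,1,3),r,V[:3,3],K(c),np.array(c["distortion"],float))[0].reshape(-1,2)
E
python3 - <<'E'
from h import *
o=robot.get_obs(); print({k:np.round(v,3) for k,v in o.items()})
for n in("scene","top"):
    c=camera(n); cv2.imwrite(f"pics/{n}0.png",c["frame"]); pickle.dump(c,open(n+"0.pkl","wb"))
    print(n,c["fovy"],c["distortion"],np.round(c["view"],3).tolist())
    W=world(c)
    for t in("rail","socket_largest","socket_second","socket_third"):
        for m in masks_of(t,n):
            p=W[m["pixels"]]; zt=np.nanpercentile(p[:,2],90); q=p[p[:,2]>zt-.006]
            print(t,round(m["conf"],2),np.round(m["at"]),m["pixels"].sum(),"ztop",zt.round(4),"c",np.nanmean(q,0).round(4),"ext",(np.nanmax(q,0)-np.nanmin(q,0)).round(3))
E
```

```text
{'t': np.float64(0.0), 'joint_pos': array([ 1.032,  0.478,  0.022,  1.556, -0.011,  1.109, -0.083]), 'dq': array([ 0.   , -0.002,  0.001,  0.001, -0.   ,  0.002,  0.001]), 'joint_efforts': array([ 0.0000e+00, -5.8284e+01,  1.5340e+00, -2.7262e+01, -5.4000e-02,
        1.7000e-02,  0.0000e+00]), 'ee_pos': array([ 0.282, -0.613,  0.241]), 'eef_rot': array([ 0.842, -0.54 , -0.001, -0.   ]), 'ft_force': array([-0.518,  0.846,  0.405]), 'wrist_torque': array([ 0.003, -0.007,  0.022]), 'opening': np.float64(0.088)}
scene 53.8848792433064 [0.03558543 0.         0.         0.         0.        ] [[0.456, -0.89, 0.017, -0.452], [-0.476, -0.26, -0.84, 0.176], [0.752, 0.375, -0.542, 0.652], [0.0, 0.0, 0.0, 1.0]]
rail 0.75 [200. 248.] 1054 ztop 0.0281 c [ 0.443  -0.2249  0.0292] ext [0.064 0.259 0.025]
socket_largest 0.79 [203. 275.] 444 ztop 0.0734 c [ 0.4364 -0.329   0.0725] ext [0.042 0.037 0.009]
socket_second 0.89 [218. 356.] 424 ztop 0.063 c [ 0.4651 -0.5133  0.0618] ext [0.034 0.033 0.008]
socket_second 0.74 [213. 242.] 425 ztop 0.0627 c [ 0.3747 -0.2784  0.0618] ext [0.034 0.031 0.008]
socket_third 0.66 [190. 172.] 280 ztop 0.0578 c [ 0.3938 -0.0922  0.0569] ext [0.025 0.025 0.009]
top 43.9576824535791 [-0.00240221  0.          0.          0.          0.        ] [[0.02, -1.0, 0.023, -0.291], [-0.999, -0.022, -0.047, 0.408], [0.048, -0.022, -0.999, 0.978], [0.0, 0.0, 0.0, 1.0]]
rail 0.65 [169. 233.] 1570 ztop 0.03 c [ 0.4477 -0.2162  0.0303] ext [0.035 0.224 0.036]
socket_largest 0.75 [172. 283.] 306 ztop 0.0746 c [ 0.4401 -0.3276  0.0724] ext [0.036 0.038 0.009]
socket_second 0.86 [163. 372.] 310 ztop 0.0661 c [ 0.4692 -0.5125  0.0637] ext [0.032 0.033 0.009]
socket_second 0.64 [201. 256.] 225 ztop 0.0641 c [ 0.3773 -0.278   0.0617] ext [0.032 0.032 0.01 ]
socket_third 0.45 [192. 162.] 146 ztop 0.0581 c [ 0.3966 -0.0926  0.0562] ext [0.024 0.024 0.012]
```

```bash
python3 - <<'E'
from h import *
a=pickle.load(open("scene0.pkl","rb"))["frame"];b=pickle.load(open("top0.pkl","rb"))["frame"]
A=cv2.resize(a[120:280,130:400],None,fx=2.9,fy=2.9,interpolation=cv2.INTER_CUBIC)
B=cv2.resize(b[100:260,130:400],None,fx=2.9,fy=2.9,interpolation=cv2.INTER_CUBIC)
cv2.imwrite("pics/a1.png",A);cv2.imwrite("pics/b1.png",B)
E
```

```text
(no output)
```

View pics/scene0.png

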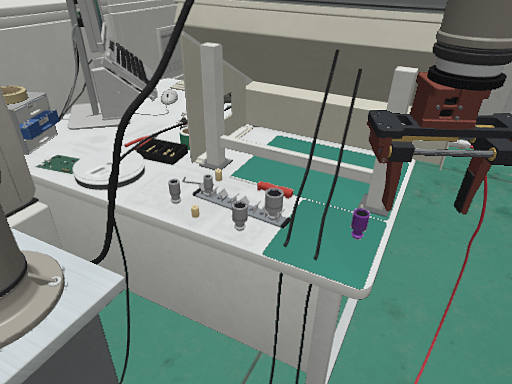

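View pics/a1.png

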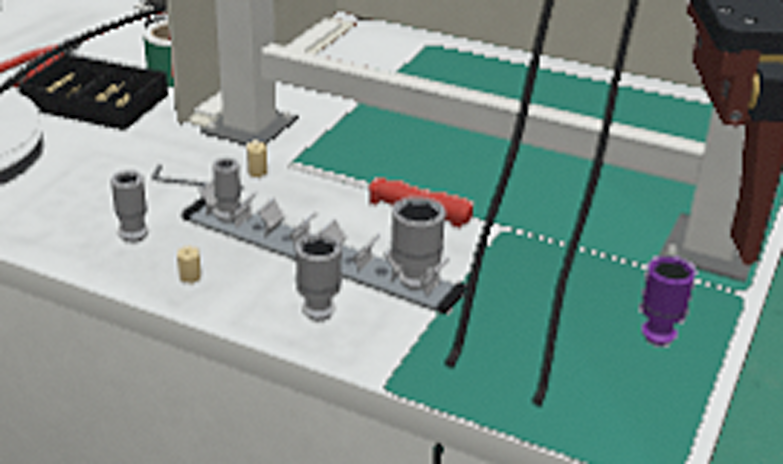

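View pics/b1.png

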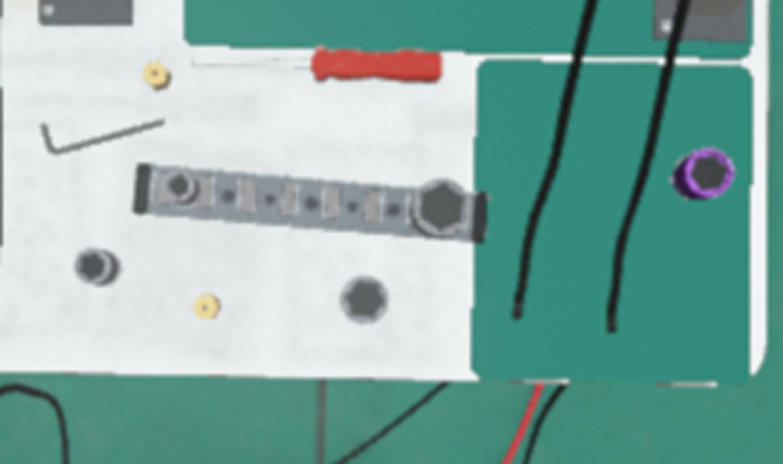

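Candidates for the bigger loose socket: the steel one at scene (242,213) / top (256,201), and the purple look-alike at scene (356,218) / top (372,163). The third is at scene (172,190). I choose the steel one beside the rail; the close crop shows grey steel and a 34 mm diameter. Next I measure the rims, the rail axis and the obstacles (hanging cables, posts, crossbar).

```bash
python3 - <<'E'
from h import *
for n in("scene","top"):
    c=pickle.load(open(n+"0.pkl","rb")); W=world(c)
    for nm,x,y,zt,r in(("second",.376,-.278,.063,.017),("largest",.438,-.328,.074,.02),("third",.395,-.0925,.058,.013),("smallest",.458,-.148,.059,.011)):
        d=np.hypot(W[...,0]-x,W[...,1]-y)
        m=(d<r+.012)&(W[...,2]>zt-.025)
        p=W[m]; 
        rim=p[p[:,2]>np.nanpercentile(p[:,2],97)-.005]
        (cx,cy),R=cv2.minEnclosingCircle(rim[:,:2].astype(np.float32)*1000)
        print(n,nm,len(rim),"z",np.median(rim[:,2]).round(4),"circ",round(cx,1),round(cy,1),round(R,1))
    # rail plate
    m=(W[...,2]>.003)&(W[...,2]<.0095)&(abs(W[...,0]-.447)<.045)&(abs(W[...,1]+.235)<.15)
    k,lab,st,ce=cv2.connectedComponentsWithStats(m.astype(np.uint8)); 
    p=W[m]; print(n,"plate",len(p),cv2.minAreaRect(p[:,:2].astype(np.float32)*1000),np.median(p[:,2]))
    # tall stuff above table in workspace
    t=(W[...,2]>.1)&(W[...,0]>.1)&(W[...,0]<1)&(W[...,1]>-.9)&(W[...,1]<.3)
    k,lab,st,ce=cv2.connectedComponentsWithStats(t.astype(np.uint8))
    for i in range(1,k):
        if st[i,4]>25:
            q=W[lab==i]; print(n,"tall",st[i,:5],np.percentile(q,1,0).round(3),np.percentile(q,99,0).round(3))
E
```

```text
scene second 131 z 0.062 circ 376.0 -277.5 17.0
scene largest 161 z 0.073 circ 439.3 -326.6 21.6
scene third 30 z 0.3343 circ 417.3 -91.1 6.7
scene smallest 45 z 0.0584 circ 450.9 -148.0 11.6
scene plate 632 ((447.0290832519531, -227.77847290039062), (278.6172790527344, 89.43487548828125), 89.93601989746094) 0.007053754357911071
scene tall [  111     0   401   215 46581] [ 0.223 -0.671  0.107] [0.949 0.002 0.466]
scene tall [  0  85  22  75 851] [0.235 0.256 0.101] [0.285 0.263 0.241]
top second 152 z 0.0621 circ 377.4 -277.9 16.5
top largest 251 z 0.0728 circ 440.8 -328.4 20.0
top third 35 z 0.3359 circ 417.6 -88.3 6.3
top smallest 64 z 0.0584 circ 452.2 -149.1 10.8
top plate 1441 ((447.1593322753906, -236.00491333007812), (297.9322204589844, 89.75264739990234), 89.88947296142578) 0.005716786054547703
top tall [   39     0   473   245 40908] [ 0.355 -0.585  0.125] [ 0.618 -0.002  0.469]
top tall [ 427  234   85   87 4244] [ 0.223 -0.653  0.238] [ 0.325 -0.524  0.44 ]
top tall [474 343  38  41 806] [ 0.233 -0.484  0.6  ] [ 0.255 -0.444  0.65 ]
```

View pics/top0.png

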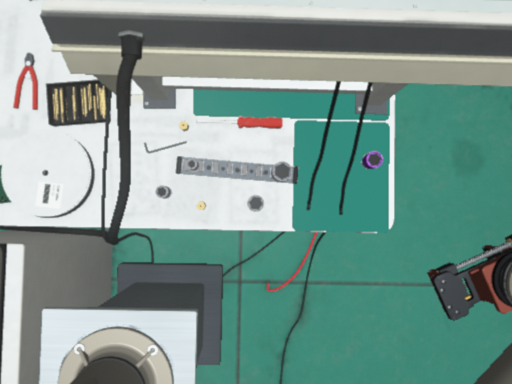

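```bash
python3 - <<'E'
from h import *
s=pickle.load(open("scene0.pkl","rb")); W=world(s); g=s["frame"].max(2)
t=pickle.load(open("top0.pkl","rb")); T=world(t); gt=t["frame"].max(2)
print("scene cables")
for r in range(55,262,15):
    for a,b in((280,345),(310,366)):
        pass
    cols=[u for u in range(275,368) if g[r,u]<45]
    print(r,[(u,*W[r,u].round(3)) for u in cols[::2]][:5])
print("top cables")
for r in range(85,220,15):
    cols=[u for u in range(300,376) if gt[r,u]<60]
    print(r,[(u,*T[r,u].round(3)) for u in cols[::2]][:5])
print("thick")
for r in range(50,245,20):
    cols=[u for u in range(100,140) if gt[r,u]<60]
    print(r,[(u,*T[r,u].round(3)) for u in cols[::3]][:3])
print("frame: occupancy cells top view")
for n,X in(("s",W),("t",T)):
    m=(X[...,2]>.02)&(X[...,0]>.5)&(X[...,0]<.95)&(X[...,1]>-.7)&(X[...,1]<.05)
    p=X[m]
    for x0 in np.arange(.5,.95,.05):
        q=p[(p[:,0]>=x0)&(p[:,0]<x0+.05)]
        h=[f"{q[(q[:,1]>=y)&(q[:,1]<y+.1)][:,2].min():.2f}-{q[(q[:,1]>=y)&(q[:,1]<y+.1)][:,2].max():.2f}" if ((q[:,1]>=y)&(q[:,1]<y+.1)).sum()>3 else "." for y in np.arange(-.7,.05,.1)]
        print(n,x0.round(2),h)
E
```

```text
scene cables
55 [(335, np.float64(0.564), np.float64(-0.389), np.float64(0.341))]
70 [(331, np.float64(0.551), np.float64(-0.389), np.float64(0.315)), (333, np.float64(0.551), np.float64(-0.393), np.float64(0.316)), (360, np.float64(0.563), np.float64(-0.443), np.float64(0.319))]
85 [(327, np.float64(0.535), np.float64(-0.389), np.float64(0.29)), (329, np.float64(0.535), np.float64(-0.393), np.float64(0.291)), (356, np.float64(0.547), np.float64(-0.443), np.float64(0.295))]
100 [(324, np.float64(0.521), np.float64(-0.391), np.float64(0.264)), (352, np.float64(0.533), np.float64(-0.443), np.float64(0.269))]
115 [(320, np.float64(0.507), np.float64(-0.391), np.float64(0.238)), (349, np.float64(0.521), np.float64(-0.445), np.float64(0.243))]
130 [(316, np.float64(0.493), np.float64(-0.39), np.float64(0.211)), (345, np.float64(0.505), np.float64(-0.445), np.float64(0.218))]
145 [(312, np.float64(0.478), np.float64(-0.39), np.float64(0.184)), (314, np.float64(0.479), np.float64(-0.394), np.float64(0.184)), (343, np.float64(0.49), np.float64(-0.449), np.float64(0.193))]
160 [(309, np.float
[... 5032 characters left out ...]
0.09', '0.02-0.17', '0.02-0.17', '0.02-0.17', '0.02-0.17', '0.02-0.17', '0.02-0.17', '.']
t 0.5 ['0.37-0.39', '0.37-0.39', '0.21-0.39', '0.02-0.39', '0.02-0.39', '0.02-0.46', '0.13-0.39', '0.02-0.13']
t 0.55 ['0.39-0.40', '0.02-0.47', '0.29-0.47', '0.02-0.47', '0.02-0.47', '0.39-0.47', '0.02-0.47', '0.02-0.13']
t 0.6 ['.', '0.02-0.46', '0.06-0.46', '0.06-0.46', '0.06-0.46', '0.06-0.46', '0.02-0.46', '0.02-0.03']
t 0.65 ['.', '.', '.', '.', '.', '.', '.', '.']
t 0.7 ['.', '.', '.', '.', '.', '.', '.', '.']
t 0.75 ['.', '.', '.', '.', '.', '.', '.', '.']
t 0.8 ['.', '.', '.', '.', '.', '.', '.', '.']
t 0.85 ['.', '.', '.', '.', '.', '.', '.', '.']
t 0.9 ['.', '.', '.', '.', '.', '.', '.', '.']
```

```bash
python3 - <<'E'
from h import *
for n in("scene","top"):
    X=world(pickle.load(open(n+"0.pkl","rb")))
    m=(X[...,2]>.18)&(X[...,0]>.3)&(X[...,0]<.7)&(X[...,1]>-.36)&(X[...,1]<-.2)
    p=X[m]; print(n,len(p))
    for z in np.arange(.18,.5,.02):
        q=p[(p[:,2]>=z)&(p[:,2]<z+.02)]
        if len(q): print(z.round(2),len(q),"x",np.percentile(q[:,0],[0,1,50]).round(3))
    # third / robot body height
    m=(X[...,2]>.2)&(X[...,0]>.05)&(X[...,0]<.4)&(X[...,1]>-.8)&(X[...,1]<-.45);p=X[m]
    for z in np.arange(.2,.7,.03):
        q=p[(p[:,2]>=z)&(p[:,2]<z+.03)]
        if len(q)>5: print(" arm",z.round(2),np.percentile(q,2,0)[:2].round(3),np.percentile(q,98,0)[:2].round(3))
E
```

```text
scene 4610
0.26 18 x [0.696 0.696 0.699]
0.28 299 x [0.661 0.662 0.678]
0.3 349 x [0.623 0.625 0.642]
0.32 399 x [0.587 0.588 0.605]
0.34 483 x [0.551 0.552 0.569]
0.36 740 x [0.536 0.538 0.542]
0.38 919 x [0.54  0.542 0.549]
0.4 1131 x [0.551 0.553 0.559]
0.42 272 x [0.556 0.557 0.565]
 arm 0.2 [ 0.249 -0.665] [ 0.308 -0.562]
 arm 0.23 [ 0.249 -0.666] [ 0.307 -0.562]
 arm 0.26 [ 0.248 -0.668] [ 0.309 -0.56 ]
 arm 0.29 [ 0.22  -0.683] [ 0.317 -0.533]
 arm 0.32 [ 0.218 -0.677] [ 0.326 -0.53 ]
 arm 0.35 [ 0.247 -0.636] [ 0.279 -0.57 ]
 arm 0.38 [ 0.238 -0.647] [ 0.287 -0.57 ]
 arm 0.41 [ 0.242 -0.644] [ 0.27  -0.578]
 arm 0.44 [ 0.243 -0.636] [ 0.27  -0.578]
 arm 0.47 [ 0.243 -0.629] [ 0.254 -0.588]
top 10419
0.36 622 x [0.54  0.54  0.542]
0.38 1540 x [0.543 0.544 0.55 ]
0.4 1487 x [0.554 0.555 0.558]
0.42 687 x [0.559 0.559 0.562]
0.44 2878 x [0.562 0.563 0.572]
0.46 3205 x [0.573 0.574 0.586]
 arm 0.2 [ 0.271 -0.658] [ 0.314 -0.563]
 arm 0.23 [ 0.275 -0.658] [ 0.314 -0.573]
 arm 0.26 [ 0.302 -0.658] [ 0.315 -0.651]
 arm 0.29 [ 0.234 -0.65 ] [ 0.333 -0.528]
 arm 0.32 [ 0.223 -0.632] [ 0.318 -0.524]
 arm 0.35 [ 0.248 -0.596] [ 0.3   -0.569]
 arm 0.38 [ 0.241 -0.599] [ 0.313 -0.566]
 arm 0.41 [ 0.259 -0.585] [ 0.308 -0.574]
 arm 0.44 [ 0.27  -0.577] [ 0.295 -0.574]
 arm 0.59 [ 0.235 -0.486] [ 0.256 -0.451]
 arm 0.62 [ 0.239 -0.472] [ 0.252 -0.451]
 arm 0.65 [ 0.241 -0.458] [ 0.243 -0.454]
```

>>> arm_command(
  motion=[
    {"x": 0.8, "y": 3, "wz": 5.5, "jaw": 0.65},
    {"x": 1.6, "y": 6, "wz": 11, "jaw": 0.65},
    {"x": 2.4, "y": 9, "wz": 16.5, "jaw": 0.65},
    {"x": 3.2, "y": 12, "wz": 22, "jaw": 0.65},
    {"x": 4, "y": 15, "wz": 27.5, "jaw": 0.65},
    {"x": 4.8, "y": 18, "wz": 33, "jaw": 0.65},
    {"x": 5.7, "y": 21, "wz": 39, "jaw": 0.65},
    {"x": 6.6, "y": 24, "wz": 45, "jaw": 0.65},
    {"x": 7.5, "y": 27, "wz": 51, "jaw": 0.65},
    {"x": 8.5, "y": 30.5, "wz": 57, "jaw": 0.65},
    {"x": 9.5, "y": 33.5, "wz": 61.7, "jaw": 0.65},
    {"x": 9.5, "y": 33.5, "wz": 61.7, "jaw": 0.65},
  ],
  newtons=50,
)

```text
$.motion[0]: bad value
```

>>> arm_command(
  motion=[
    {"x": 0.8, "y": 3.0, "z": 0, "wx": 0, "wy": 0, "wz": 5.5, "jaw": 0.65},
    {"x": 1.6, "y": 6, "z": 0, "wx": 0, "wy": 0, "wz": 11, "jaw": 0.65},
    {"x": 2.4, "y": 9, "z": 0, "wx": 0, "wy": 0, "wz": 16.5, "jaw": 0.65},
    {"x": 3.2, "y": 12, "z": 0, "wx": 0, "wy": 0, "wz": 22, "jaw": 0.65},
    {"x": 4, "y": 15, "z": 0, "wx": 0, "wy": 0, "wz": 27.5, "jaw": 0.65},
    {"x": 4.8, "y": 18, "z": 0, "wx": 0, "wy": 0, "wz": 33, "jaw": 0.65},
    {"x": 5.7, "y": 21, "z": 0, "wx": 0, "wy": 0, "wz": 39, "jaw": 0.65},
    {"x": 6.6, "y": 24, "z": 0, "wx": 0, "wy": 0, "wz": 45, "jaw": 0.65},
    {"x": 7.5, "y": 27, "z": 0, "wx": 0, "wy": 0, "wz": 51, "jaw": 0.65},
    {"x": 8.5, "y": 30.5, "z": 0, "wx": 0, "wy": 0, "wz": 57, "jaw": 0.65},
    {"x": 9.5, "y": 33.5, "z": 0, "wx": 0, "wy": 0, "wz": 61.7, "jaw": 0.65},
    {"x": 9.5, "y": 33.5, "z": 0, "wx": 0, "wy": 0, "wz": 61.7, "jaw": 0.65},
  ],
  newtons=50,
)

```text
t: 1.7
ee_pos: [0.3785, -0.2744, 0.2421]
eef_rot: [1.0, -0.027, 0.0, -0.0]
ft_force: [0.2, 0.4, 0.1]
opening: 0.0568
```

>>> arm_command(
  motion=[
    {"x": 0, "y": 0, "z": -3.5, "wx": 0, "wy": 0, "wz": 0, "jaw": 0.65},
    {"x": 0, "y": 0, "z": -7, "wx": 0, "wy": 0, "wz": 0, "jaw": 0.65},
    {"x": 0, "y": 0, "z": -10.5, "wx": 0, "wy": 0, "wz": 0, "jaw": 0.65},
    {"x": 0, "y": 0, "z": -14, "wx": 0, "wy": 0, "wz": 0, "jaw": 0.65},
    {"x": 0, "y": 0, "z": -14, "wx": 0, "wy": 0, "wz": 0, "jaw": 0.65},
    {"x": 0, "y": 0, "z": -14, "wx": 0, "wy": 0, "wz": 0, "jaw": 0.65},
  ],
)

```text
t: 2.3
ee_pos: [0.3768, -0.2788, 0.102]
eef_rot: [0.999, -0.032, -0.0, -0.0]
ft_force: [0.1, -0.1, 0.8]
opening: 0.0571
```

```bash
python3 - <<'E'
from h import *
o=robot.get_obs(); print(o["t"],o["ee_pos"].round(4),o["eef_rot"].round(4),o["opening"],o["joint_pos"].round(2))
for n in("scene","top"):
    c=camera(n); f=c["frame"]; pickle.dump(c,open(n+"1.pkl","wb"))
    u,v=proj(c,[[.377,-.278,.06]])[0].astype(int); print(n,u,v)
    cv2.imwrite(f"pics/{n}1.png",cv2.resize(f[v-70:v+50,u-90:u+90],None,fx=4,fy=4,interpolation=cv2.INTER_CUBIC))
E
```

```text
2.3 [ 0.3768 -0.2788  0.102 ] [ 9.995e-01 -3.210e-02 -4.000e-04 -2.000e-04] 0.05707495965156628 [ 0.76  0.36 -0.3   2.14  0.17  0.66  0.28]
scene 239 205
top 255 202
```

View pics/scene1.png

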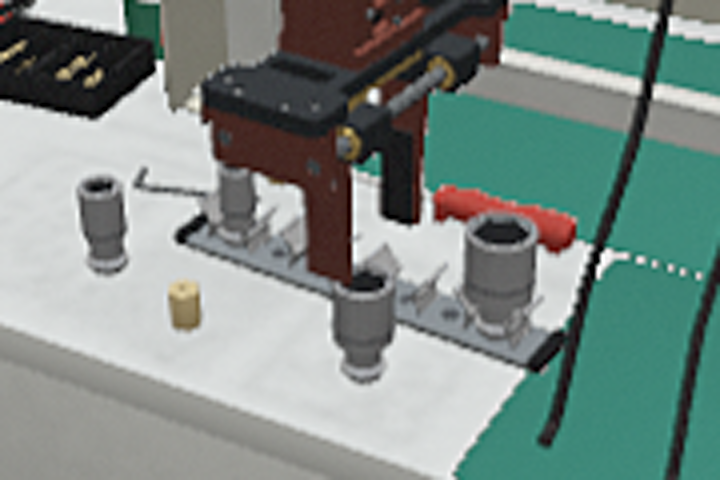

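View pics/top1.png

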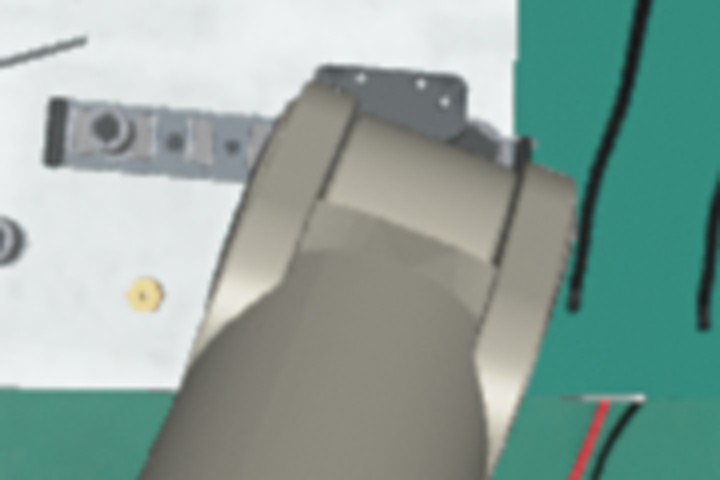

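The crop shows the steel socket at crop (362,310), with the fingers straddling it in x. I check the camera-to-robot offset by projecting the fingertip edges.

```bash
python3 - <<'E'
from h import *
c=pickle.load(open("scene1.pkl","rb")); W=world(c)
V=np.array(c["view"]); print("cam",(-V[:3,:3].T@V[:3,3]).round(2))
m=(W[...,2]>.078)&(W[...,2]<.14)&(W[...,0]>.3)&(W[...,0]<.45)&(abs(W[...,1]+.278)<.03)
p=W[m]
for lo,hi in((.30,.375),(.375,.45)):
    q=p[(p[:,0]>lo)&(p[:,0]<hi)&(p[:,2]<.115)]; print(len(q),np.percentile(q,[2,50,98],0).round(4).tolist())
E
```

```text
cam [-0.2  -0.6   0.51]
138 [[0.3377, -0.2886, 0.0864], [0.3398, -0.2794, 0.1007], [0.3449, -0.2648, 0.114]]
130 [[0.4035, -0.293, 0.0852], [0.4056, -0.2849, 0.0999], [0.4134, -0.2724, 0.1142]]
```

>>> arm_command(
  motion=[
    {"x": 0, "y": 0.1, "z": -1.5, "wx": 0, "wy": 0, "wz": 0, "jaw": 0.65},
    {"x": 0, "y": 0.1, "z": -3, "wx": 0, "wy": 0, "wz": 0, "jaw": 0.65},
    {"x": 0, "y": 0.1, "z": -4.5, "wx": 0, "wy": 0, "wz": 0, "jaw": 0.65},
    {"x": 0, "y": 0.1, "z": -5.5, "wx": 0, "wy": 0, "wz": 0, "jaw": 0.65},
    {"x": 0, "y": 0.1, "z": -5.5, "wx": 0, "wy": 0, "wz": 0, "jaw": 0.65},
    {"x": 0, "y": 0.1, "z": -5.5, "wx": 0, "wy": 0, "wz": 0, "jaw": 0.65},
  ],
)

```text
t: 3.0
ee_pos: [0.3775, -0.2777, 0.0475]
eef_rot: [1.0, -0.032, 0.001, 0.0]
ft_force: [0.6, -0.9, 0.0]
opening: 0.0571
```

>>> arm_command(
  motion=[
    {"x": 0, "y": 0, "z": 0, "wx": 0, "wy": 0, "wz": 0, "jaw": 0.3},
    {"x": 0, "y": 0, "z": 0, "wx": 0, "wy": 0, "wz": 0, "jaw": 0.3},
    {"x": 0, "y": 0, "z": 0, "wx": 0, "wy": 0, "wz": 0, "jaw": 0.3},
    {"x": 0, "y": 0, "z": 0, "wx": 0, "wy": 0, "wz": 0, "jaw": 0.2},
    {"x": 0, "y": 0, "z": 0, "wx": 0, "wy": 0, "wz": 0, "jaw": 0.2},
    {"x": 0, "y": 0, "z": 0, "wx": 0, "wy": 0, "wz": 0, "jaw": 0.2},
  ],
  newtons=50,
)

```text
t: 3.6
ee_pos: [0.3771, -0.2775, 0.047]
eef_rot: [1.0, -0.032, 0.0, 0.0]
ft_force: [-0.7, 0.5, 6.3]
opening: 0.0334
```

>>> arm_command(
  motion=[
    {"x": 0, "y": 0, "z": 1.5, "wx": 0, "wy": 0, "wz": 0, "jaw": 0},
    {"x": 0, "y": 0, "z": 3, "wx": 0, "wy": 0, "wz": 0, "jaw": 0},
    {"x": 0, "y": 0, "z": 4.5, "wx": 0, "wy": 0, "wz": 0, "jaw": 0},
    {"x": 1.5, "y": 0.2, "z": 4.5, "wx": 0, "wy": 0, "wz": 0, "jaw": 0},
    {"x": 3, "y": 0.4, "z": 4.5, "wx": 0, "wy": 0, "wz": 0, "jaw": 0},
    {"x": 4.5, "y": 0.6, "z": 4.5, "wx": 0, "wy": 0, "wz": 0, "jaw": 0},
    {"x": 6, "y": 0.8, "z": 4.5, "wx": 0, "wy": 0, "wz": 0, "jaw": 0},
    {"x": 6.7, "y": 1, "z": 4.5, "wx": 0, "wy": 0, "wz": 0, "jaw": 0},
    {"x": 6.7, "y": 1, "z": 4.5, "wx": 0, "wy": 0, "wz": 0, "jaw": 0},
    {"x": 6.7, "y": 1, "z": 4.5, "wx": 0, "wy": 0, "wz": 0, "jaw": 0},
    {"x": 6.7, "y": 1, "z": 4.5, "wx": 0, "wy": 0, "wz": 0, "jaw": 0},
  ],
  newtons=50,
)

```text
t: 4.7
ee_pos: [0.443, -0.2675, 0.0914]
eef_rot: [0.999, -0.032, -0.001, -0.0]
ft_force: [0.3, -0.4, -0.8]
opening: 0.0329
```

```bash
python3 - <<'E'
from h import *
o=robot.get_obs(); print(o["t"],o["ee_pos"].round(4),o["eef_rot"].round(4),o["opening"],o["ft_force"].round(1))
c=camera("scene"); f=c["frame"]; W=world(c); pickle.dump(c,open("scene2.pkl","wb"))
u,v=proj(c,[[.444,-.268,.06]])[0].astype(int); print(u,v)
cv2.imwrite("pics/scene2.png",cv2.resize(f[v-45:v+45,u-60:u+60],None,fx=6,fy=6,interpolation=cv2.INTER_CUBIC))
for a in masks_of("socket_second","scene"): 
    p=W[a["pixels"]]; print(a["conf"],a["at"],np.nanpercentile(p,[2,50,98],0).round(4).tolist())
E
```

```text
4.7 [ 0.443  -0.2675  0.0914] [ 9.995e-01 -3.190e-02 -5.000e-04 -0.000e+00] 0.03285691941917128 [ 0.3 -0.4 -0.8]
250 189
0.82 [220.4, 357.6] [[0.4495, -0.529, 0.002], [0.4569, -0.5144, 0.0478], [0.4901, -0.4978, 0.0647]]
0.51 [184.2, 252.5] [[0.4287, -0.2843, 0.0473], [0.4356, -0.2779, 0.081], [0.4551, -0.2594, 0.108]]
```

View pics/scene2.png

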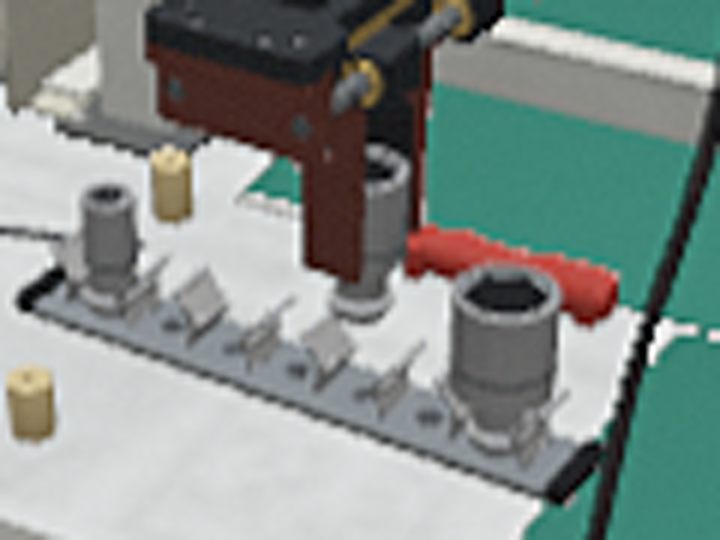

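```bash
python3 - <<'E'
from h import *
d=np.array([.0635,.998]); e=np.array([.998,-.0635])
for n,L in(("scene0",(439.3,-326.6)),("top0",(440.8,-328.4)),("scene2",(439.3,-326.6))):
    W=world(pickle.load(open(n+".pkl","rb"))); 
    r=W[...,:2]*1000-np.array(L); s=r@d; t=r@e
    m=(abs(t)<16)&(s>22)&(s<100)&(W[...,2]>.012)&(W[...,2]<.034)
    h,_=np.histogram(s[m],np.arange(22,102,4)); print(n,h)
    for lo,hi in((30,58),(62,90)):
        k=m&(s>lo)&(s<hi); 
        print(lo,np.median(s[k]).round(1),np.percentile(s[k],[2,98]).round(1),"t",np.percentile(t[k],[2,50,98]).round(1),"zmax",np.percentile(W[...,2][k],98).round(4))
    # plate edges in t
    m=(s>25)&(s<100)&(W[...,2]>.0035)&(W[...,2]<.009)&(abs(t)<25); print("plate t",np.percentile(t[m],[2,98]).round(1))
    if n=="scene2":
        m=(abs(s-60)<30)&(abs(t)<30)&(W[...,2]>.07+.018)&(W[...,2]<.12)
        m=(abs(s-60)<20)&(abs(t)<16)&(W[...,2]>.105)&(W[...,2]<.114); print("rim s,t",np.percentile(s[m],[1,99]).round(1),np.percentile(t[m],[1,99]).round(1))
        m=(abs(s-60)<20)&(abs(t)<20)&(W[...,2]>.045)&(W[...,2]<.055);print("foot s,t",np.percentile(s[m],[1,99]).round(1),np.percentile(t[m],[1,99]).round(1),np.nanmin(W[...,2][m]))
E
```

```text
scene0 [ 0  0  0  4  7 24  4  0  0  0  0  5 11 12  7  0  0  0  5]
30 43.8 [36.2 48.3] t [-11.1  -4.    7.5] zmax 0.0335
62 75.1 [68.5 80.6] t [-6.   4.6 11.3] zmax 0.0338
plate t [-17.5  16.8]
top0 [ 2  1  0  2 18 22 22  4  0  0  0  4 22 21 18  0  0  0  1]
30 44.5 [38.  50.3] t [-10.9   0.5   9.8] zmax 0.0322
62 75.1 [69.4 81.6] t [-10.8  -0.   10.4] zmax 0.0338
plate t [-17.6  18.5]
scene2 [ 0  0  0  4  4 26  4  0  0  0  0 12 24 18  7  0  0  0  5]
30 43.8 [37.2 47.5] t [-11.4  -4.5  10.4] zmax 0.0338
62 72.9 [67.8 79.5] t [-10.8  -1.9  10.2] zmax 0.0334
plate t [-18.   17.1]
rim s,t [42.6 65.4] [-13.5  15.7]
foot s,t [46.6 70.5] [-14.5   5.7] 0.04710427205870319
```

>>> arm_command(
  motion=[
    {"x": 0.1, "y": 0, "z": -0.7, "wx": 0, "wy": 0, "wz": 0, "jaw": 0},
    {"x": 0.1, "y": 0, "z": -1.4, "wx": 0, "wy": 0, "wz": 0, "jaw": 0},
    {"x": 0.1, "y": 0, "z": -1.9, "wx": 0, "wy": 0, "wz": 0, "jaw": 0},
    {"x": 0.1, "y": 0, "z": -2.3, "wx": 0, "wy": 0, "wz": 0, "jaw": 0},
    {"x": 0.1, "y": 0, "z": -2.3, "wx": 0, "wy": 0, "wz": 0, "jaw": 0},
  ],
  newtons=60,
)

```text
t: 5.3
ee_pos: [0.4444, -0.2671, 0.0679]
eef_rot: [1.0, -0.032, -0.001, -0.0]
ft_force: [-0.4, -0.2, -1.6]
opening: 0.0329
```

>>> arm_command(
  motion=[
    {"x": 0, "y": 0, "z": -0.4, "wx": 0, "wy": 0, "wz": 0, "jaw": 0},
    {"x": 0, "y": 0, "z": -0.8, "wx": 0, "wy": 0, "wz": 0, "jaw": 0},
    {"x": 0, "y": 0, "z": -1.2, "wx": 0, "wy": 0, "wz": 0, "jaw": 0},
    {"x": 0, "y": 0, "z": -1.5, "wx": 0, "wy": 0, "wz": 0, "jaw": 0},
    {"x": 0, "y": 0, "z": -1.6, "wx": 0, "wy": 0, "wz": 0, "jaw": 0},
    {"x": 0, "y": 0, "z": -1.6, "wx": 0, "wy": 0, "wz": 0, "jaw": 0},
  ],
)

```text
t: 5.9
ee_pos: [0.4453, -0.2678, 0.053]
eef_rot: [0.999, -0.032, 0.0, 0.0]
ft_force: [-0.1, -0.9, 3.6]
opening: 0.0334
```

>>> arm_command(
  motion=[
    {"x": 0, "y": 0, "z": -0.1, "wx": 0, "wy": 0, "wz": 0, "jaw": 0},
    {"x": 0, "y": 0, "z": -0.2, "wx": 0, "wy": 0, "wz": 0, "jaw": 0},
    {"x": 0, "y": 0, "z": -0.2, "wx": 0, "wy": 0, "wz": 0, "jaw": 0},
  ],
)

```text
t: 6.2
ee_pos: [0.4455, -0.2679, 0.0529]
eef_rot: [0.999, -0.032, 0.0, 0.001]
ft_force: [-6.7, 2.3, 26.4]
opening: 0.0327
```

```bash
python3 - <<'E'
from h import *
o=robot.get_obs(); print(o["t"],o["ee_pos"].round(4),o["opening"],o["ft_force"].round(1))
c=camera("scene"); f=c["frame"]; W=world(c)
u,v=proj(c,[[.444,-.268,.05]])[0].astype(int)
cv2.imwrite("pics/scene3.png",cv2.resize(f[v-45:v+45,u-60:u+60],None,fx=6,fy=6,interpolation=cv2.INTER_CUBIC))
m=(np.hypot(W[...,0]-.444,W[...,1]+.268)<.0175)&(W[...,2]>.055)&(W[...,2]<.085)&(W[...,1]<-.262); print(np.nanpercentile(W[...,2][m],[90,97,99]).round(4))
E
```

```text
6.2 [ 0.4455 -0.2679  0.0529] 0.03267165766941768 [-6.7  2.3 26.4]
[0.07   0.0767 0.0789]
```

View pics/scene3.png

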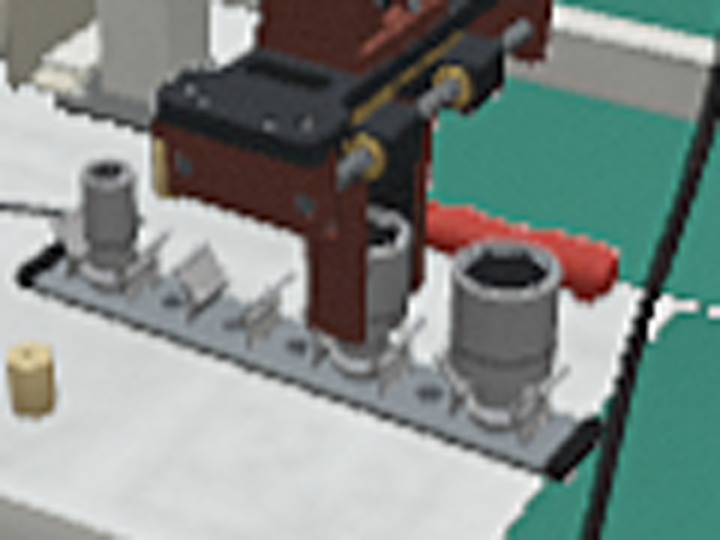

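The position holds at 0.0529 while the force rises to 26 N, so the foot is on the plate. The crop shows the foot between the jaws at (360,355). I ease off, release and retreat.

>>> arm_command(
  motion=[
    {"x": 0, "y": 0, "z": 0.2, "wx": 0, "wy": 0, "wz": 0, "jaw": 0},
    {"x": 0, "y": 0, "z": 0.2, "wx": 0, "wy": 0, "wz": 0, "jaw": 0.6},
    {"x": 0, "y": 0, "z": 0.2, "wx": 0, "wy": 0, "wz": 0, "jaw": 0.6},
    {"x": 0, "y": 0, "z": 0.2, "wx": 0, "wy": 0, "wz": 0, "jaw": 0.6},
    {"x": 0, "y": 0, "z": 0.2, "wx": 0, "wy": 0, "wz": 0, "jaw": 0.6},
    {"x": 0, "y": 0, "z": 0.2, "wx": 0, "wy": 0, "wz": 0, "jaw": 0.6},
  ],
)

```text
t: 6.85
ee_pos: [0.4448, -0.2672, 0.0524]
eef_rot: [1.0, -0.032, -0.0, -0.0]
ft_force: [0.1, 0.1, 0.4]
opening: 0.0529
```

>>> arm_command(
  motion=[
    {"x": 0, "y": 0, "z": 1, "wx": 0, "wy": 0, "wz": 0, "jaw": 0.6},
    {"x": 0, "y": 0, "z": 2.5, "wx": 0, "wy": 0, "wz": 0, "jaw": 0.6},
    {"x": 0, "y": 0, "z": 4.5, "wx": 0, "wy": 0, "wz": 0, "jaw": 0.6},
    {"x": 0, "y": 0, "z": 6, "wx": 0, "wy": 0, "wz": 0, "jaw": 0.6},
    {"x": -2, "y": 0, "z": 8, "wx": 0, "wy": 0, "wz": 0, "jaw": 0.6},
    {"x": -4.5, "y": 0, "z": 10, "wx": 0, "wy": 0, "wz": 0, "jaw": 0.6},
    {"x": -7, "y": 0, "z": 12, "wx": 0, "wy": 0, "wz": 0, "jaw": 0.6},
    {"x": -7, "y": -3, "z": 14, "wx": 0, "wy": 0, "wz": 0, "jaw": 0.6},
    {"x": -8, "y": -6, "z": 16, "wx": 0, "wy": 0, "wz": 0, "jaw": 0.6},
    {"x": -9, "y": -9, "z": 17, "wx": 0, "wy": 0, "wz": 0, "jaw": 0.6},
    {"x": -10, "y": -12, "z": 18, "wx": 0, "wy": 0, "wz": 0, "jaw": 0.6},
    {"x": -10, "y": -12, "z": 18, "wx": 0, "wy": 0, "wz": 0, "jaw": 0.6},
  ],
)

```text
t: 8.05
ee_pos: [0.3432, -0.3919, 0.2347]
eef_rot: [0.999, -0.035, 0.001, 0.002]
ft_force: [0.6, 0.2, 0.3]
opening: 0.0525
```

```bash
python3 - <<'E'
from h import *
o=robot.get_obs(); print(o["t"],o["ee_pos"].round(4),o["opening"],o["ft_force"].round(1))
for n in("scene","top"):
    c=camera(n); f=c["frame"]; W=world(c)
    u,v=proj(c,[[.444,-.24,.05]])[0].astype(int)
    cv2.imwrite(f"pics/{n}4.png",cv2.resize(f[v-45:v+45,u-60:u+60],None,fx=6,fy=6,interpolation=cv2.INTER_CUBIC))
    for nm,x,y,zt,r in(("second",.444,-.268,.069,.017),("largest",.44,-.328,.074,.02),("third",.395,-.0925,.058,.013)):
        p=W[(np.hypot(W[...,0]-x,W[...,1]-y)<r+.012)&(W[...,2]>zt-.012)&(W[...,2]<zt+.01)]
        if len(p)<5: print(n,nm,"hidden");continue
        rim=p[p[:,2]>np.nanpercentile(p[:,2],97)-.005]
        (cx,cy),R=cv2.minEnclosingCircle(rim[:,:2].astype(np.float32)*1000)
        A=np.c_[rim[:,:2],np.ones(len(rim))]; k=np.linalg.lstsq(A,rim[:,2],rcond=None)[0]
        print(n,nm,len(rim),"z",np.median(rim[:,2]).round(4),"circ",round(cx,1),round(cy,1),round(R,1),"tiltdeg",np.degrees(k[:2]).round(1))
E
```

```text
8.05 [ 0.3432 -0.3919  0.2347] 0.05252236892297114 [0.6 0.2 0.3]
scene second 107 z 0.0681 circ 443.0 -267.9 17.0 tiltdeg [-1. -0.]
scene largest 160 z 0.0729 circ 440.0 -328.9 20.7 tiltdeg [-0.6  0.1]
scene third 65 z 0.0573 circ 395.4 -92.0 13.6 tiltdeg [0.7 0.4]
top second 167 z 0.068 circ 445.4 -268.6 16.6 tiltdeg [0.7 0.6]
top largest 234 z 0.073 circ 440.8 -328.5 19.8 tiltdeg [-0.1  0.2]
top third 102 z 0.0569 circ 396.7 -91.4 13.0 tiltdeg [-1.1 -1.7]
```

View pics/scene4.png

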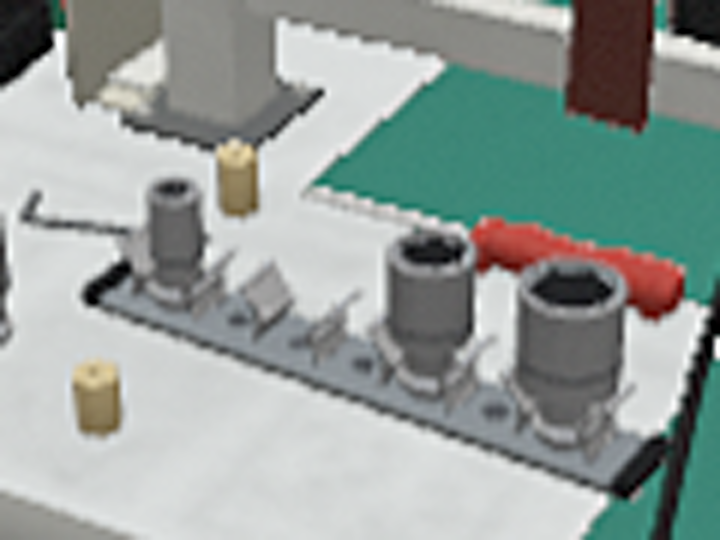

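View pics/top4.png

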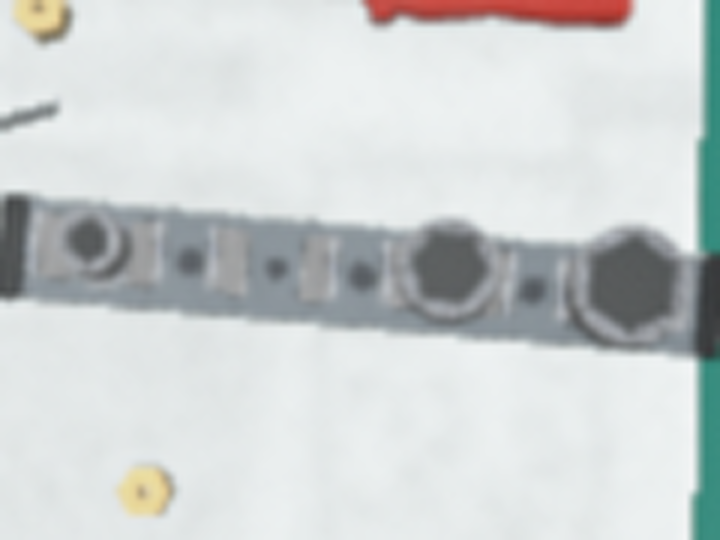

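```bash
python3 -c "
from bench import robot
print(robot.get_obs()['t'],robot.hand_in())"
```

```text
the job is handed in; nothing more can be done
8.15 None
```

I picked up the grey steel 34 mm socket, not the purple look-alike. I pressed it, opening up, into the empty clip next to the largest socket, let go and backed the arm away. I handed the job in at 8.15 s.

- **Fully home:** While pressing, the arm stopped moving as the force rose to 26 N. Afterwards the socket's rim stood at 68 mm and the largest socket's at 73 mm, which is the 5 mm difference their heights call for. The rim was level to within about 1°.
- **In the right clip:** The two views put the socket about 60 mm from the largest. Across the rail they disagree by about 2 mm, which is within the calibration.
- **Nothing else moved:** The smaller loose socket still measures where it was, to about 1–2 mm. I didn't measure the purple socket again after placing; the arm stayed clear of it.
- **Arm clear:** The last reading showed the gripper open and less than 1 N on the wrist.

The first move call was refused before anything moved, and went through once every row gave all its values. No check failed.

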